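# Take the dry green adapter sleeve off the drying peg

### The job

Slide the green tube-adapter sleeve off the open end of its drying peg and set it down in the pale grey tray, any way round; carry it down into the tray rather than dropping it from above. Leave the blue sleeve where it hangs on the other peg.

Things in the scene. Friction and masses are not known exactly. Their poses are not given: they have to be found in the camera images.
- green_sleeve: Green rigid plastic tube, open at both ends: 50 mm long, outside diameter 40, bore 28, about 35 g. Threaded on either one of the stand's two pegs, centre 48 to 68 mm short of the tip. Origin at its centre, x along the tube and peg (it may be rolled about x). Its axis hangs 9 mm below the peg's, 111 mm above the table. Room for a finger on both sides; grip it from above across the 40 mm.
- blue_sleeve: The same sleeve in blue, hanging on the other peg of the same stand, 130 mm beside the green one. It must stay where it is. Origin at its centre, x along the tube.
- stand: White drying stand, fixed, turned up to 20 degrees. Origin at table height; +x points away from the robot. Base 12 mm thick, x -90 to 40 mm, 250 wide (y). Upright panel 140 high, 250 wide, front face at x = -64. Two level steel pegs, diameter 10, stick out of it along +x at y = -65 and 65, axes 120 above the table, plain free ends at x = 36: a sleeve is clear once its centre is past x = 61.
- tray: Pale grey open tray fixed to the table, 180 mm (its x) by 220 mm (its y) outside, 30 mm high, walls and floor 5 mm thick. Origin at the centre of its underside, at table height. A sleeve lying on its floor has its axis 25 mm above the table.
Not all that is in view belongs to the job. Of the things shaped like the green_sleeve, the green one is meant.

How it is judged (in metres and radians):
On the way, in this order (a step that is already met when the one before it is completed fails the run):
1. the green sleeve is off the open end of its peg (x of green_sleeve in the frame of stand above 0.055 m).
2. the green sleeve is down in the tray, within 30 mm of its floor, still in the gripper (contact force between the fingers and green_sleeve above 0.3 N and x of green_sleeve in the frame of tray between -0.085 and 0.085 m and y of green_sleeve in the frame of tray between -0.105 and 0.105 m and z of green_sleeve in the frame of tray below 0.055 m).
At the end, for the whole second after the job is handed in: The green sleeve rests on the tray's floor (centre inside the walls and less than 40 mm above the table), released and at rest (under 30 mm/s); the blue sleeve still hangs on its peg within 20 mm of where it was (x of green_sleeve in the frame of tray between -0.085 and 0.085 m and y of green_sleeve in the frame of tray between -0.105 and 0.105 m and z of green_sleeve in the frame of tray below 0.04 m and linear speed of green_sleeve below 0.03 m/s and distance of blue_sleeve from where it was at the start of the episode below 0.02 m); the robot touches nothing.
It fails at once if the blue sleeve is shifted by more than 20 mm (distance of blue_sleeve from where it was at the start of the episode above 0.02 m).
It also fails if it takes over 42 s, if anything falls off the work surface, if the arm or the gripper's body presses on something with over 40 N, if the wrist force passes 120 N, or if a joint passes its speed limit or range.

### The arm

A 7-joint arm with a two-finger parallel gripper is mounted at the origin on the work surface. World frame = base frame: x ahead of the robot, y to its left, z up, the work surface at z = 0. Lengths are in m, angles in degrees, forces in N, time in s.
With the tool pointing down it reaches from about 0.4 to 0.9 m from the base axis. Payload 5.6 kg.
Tool frame: the origin (TCP) lies at the very end of the fingers, on their centre line; the grasp point (between the pads) lies 19 mm behind it; z points along the fingers, y is the direction in which the jaws open and shut (so a half turn about z gives the same grasp; the last joint's range is limited). The gripper opens to 92 mm and grips with 3 to 60 N. Pads are 20 mm wide; open, the fingers measure 128 mm over their backs; the gripper's body (75 mm by 189 mm) begins 69 mm behind the grasp point.
Start: joints at [-66.291, 26.786, -0.665, 91.828, 0.344, 61.387, -3.226], TCP at [0.287, 0.583, 0.215] pointing down, gripper open.
Joint ranges: [-144.91, 144.91], [-17.63, 115.5], [-89.93, 88.59], [15.96, 139.68], [-74.01, 254.01], [8.47, 105.57], [-167.45, 167.45]. Speed limits (degrees/s): [147.25, 147.25, 180, 180, 180, 180, 180].

### API

Orientations are given as a 3x3 rotation matrix whose columns are the frame's x, y, z axes.
In Python, from plant import bot gives the robot as it stands. The module is installed in compiled form; this text tells all that it offers.
- The arm moves only by the tool arm_command, never from a script. Its argument "plan" is a list of rows, each a list of 4 numbers: the shift along the tool's x, y, z in mm, then the turn about the tool's z in rad. In form: [[dx, dy, dz, yaw], ...]. A call has 1 to 10 rows; each row is the pose to reach, as a shift and turn from the pose commanded when the call began, along the tool's axes at that moment; what a row does not reach only later rows make up. A row lasts 1/8 s, in which the tool goes at most 62.5 mm and 10.7 degrees, less where a joint would pass 70% of its speed; a pose out of reach is approached as far as the arm can. A call with a gripper value outside its range is refused whole. "grip" is the closure in counts, from 0 (fully open) to 255 (shut), set as the call begins (left out, the last holds). The fingers move at their own pace and stop on an object; "grip_force" is the grip in N (left out, the last holds). Time passes only in rows, so rows that repeat a pose let the fingers close. It gives the time, the measured TCP pose, the force and the opening at its end, in the units of the state.
- bot.get_state(): the state, without advancing time (a new reading comes with each control period).
- bot.get_image(name): name is "scene" or "top" or "wrist"; returns (picture, depth): 384x512x3 uint8, red, green, blue; 384x512 float32, m along the optical axis (not along the pixel's ray), 0 where there is no reading.
- bot.camera_info(name): a dict with "vertical_fov" (degrees; the focal length in pixels is half the picture's height over the tangent of half this angle, whatever the lens; pixels are square), "cx", "cy" (the principal point, pixels), "camera_from_world" (4x4, takes a point from world to camera coordinates); the wrist camera has in their place "hand_eye" (4x4, takes a point from camera to tool coordinates, whose origin is the TCP and whose axes are the flange's). Camera axes: x right, y up, looking along -z (the intrinsics and any distortion apply to the point x, -y, -z); pixel columns grow to the right and rows downward; lengths in m; the calibration is good to about 2 mm. A picture is of the moment at which its call begins: read the wrist's pose just before it. camera_info takes no time and is no camera call.
- bot.close_job(): hands the job in, once; it reports no verdict.
The state is a dict: "time": time; "joint_pos": joint angles; "dq": joint speeds; "joint_efforts": joint torques, N m; "eef_pos": TCP position; "eef_rot": TCP orientation; "wrist_force": force on the tool from outside, world axes, zero at the start; "ft_torque": the same for the moment, N m; "opening": finger opening in m.
Only numpy, scipy, OpenCV 4.12 (cv2) and the standard library are available. Lean on these libraries where they do the work, as an engineer would, in place of code of your own. Each camera call takes 0.05 s, during which the arm holds its last target.

## Working session

There is one attempt and no reset: what is moved stays moved. The work goes in short steps, Python scripts to look and compute and a tool call to move; the robot and the scene stay as the last step left them, time stands still between calls to the robot, and variables do not carry over. Pictures are saved under pics/ and viewed, and the job is handed in when it is done.

Besides the shell and the picture viewer there is one more tool, called after "Emit:" as name(argument=value, ...) on one line, values as JSON. arm_command: Moves the arm, as the interface text tells. Its arguments: {"type":"object","properties":{"plan":{"type":"array","items":{"type":"array","items":{"type":"number"}}},"grip":{"type":"number"},"grip_force":{"type":"number"}},"required":["plan"]}

```bash
mkdir -p pics; cat > h.py <<'E'
import numpy as np, cv2
from plant import bot
def save(n,im,crop=None,s=1):
    if crop: a,b,c,d=crop; im=im[b:d,a:c]
    if s!=1: im=cv2.resize(im,None,fx=s,fy=s,interpolation=cv2.INTER_CUBIC)
    cv2.imwrite('pics/'+n,im[:,:,::-1])
def world(info,u,v,d):
    f=192/np.tan(np.radians(info['vertical_fov']/2))
    u=np.asarray(u,float);v=np.asarray(v,float)
    p=np.stack([(u-info['cx'])/f*d,-(v-info['cy'])/f*d,-d,np.ones_like(d)],-1)
    return (p@np.linalg.inv(info['camera_from_world']).T)[...,:3]
E
python3 - <<'E'
from h import *
s=bot.get_state();print(s)
for n in('scene','top'):
    im,d=bot.get_image(n);save(n+'0.png',im);np.savez('pics/%s0.npz'%n,im=im,d=d);print(n,bot.camera_info(n))
print(bot.camera_info('wrist'))
E
```

```text
{'time': 0.0, 'joint_pos': array([-66.28938798,  26.83550863,  -0.66476996,  91.88067283,
         0.34340571,  61.3862979 ,  -3.22560827]), 'dq': array([ 0.05366786, -0.03689458, -0.10610951, -0.03250446,  0.12101726,
       -0.00949334, -0.00591969]), 'joint_efforts': array([-2.17063775e-04, -5.20573497e+01, -1.25987173e-02, -2.43747050e+01,
       -5.66404976e-02,  1.73768029e-02,  1.80681568e-04]), 'eef_pos': array([0.28652242, 0.58279368, 0.2136477 ]), 'eef_rot': array([[-8.97427485e-01,  4.41161495e-01, -6.66577794e-04],
       [ 4.41161983e-01,  8.97426026e-01, -1.62248561e-03],
       [-1.17573917e-04, -1.75013196e-03, -9.99998462e-01]]), 'wrist_force': array([ 0.07108823,  0.84801654, -0.49189876]), 'ft_torque': array([-0.07594602, -0.04075355, -0.04036458]), 'opening': 0.09182470199096913}
scene {'vertical_fov': 46.52978345761285, 'cx': 257.1707239106859, 'cy': 197.20325729074565, 'camera_from_world': array([[-0.52037168,  0.85392327, -0.00532539,  0.29645697],
       [-0.53183732, -0.31920425,  0.78438365,  0.22426522],
       [ 0.66810357,  0.41100328,  0.62025311, -1.341
[... 169 characters left out ...]
_from_world': array([[-0.00991863, -0.99994883,  0.00198908, -0.00754737],
       [ 0.99938234, -0.0098459 ,  0.03373416, -0.52580863],
       [-0.03371285,  0.00232244,  0.99942886, -0.98700138],
       [ 0.        ,  0.        ,  0.        ,  1.        ]])}
{'vertical_fov': 70.68700767406115, 'cx': 256.6658103587402, 'cy': 186.52853098161472, 'hand_eye': array([[ 1.21106062e-04,  9.61110111e-01,  2.76165422e-01,
         7.80029852e-02],
       [ 9.99999900e-01, -2.35261324e-04,  3.80228584e-04,
        -4.80519803e-04],
       [ 4.30412579e-04,  2.76165348e-01, -9.61110043e-01,
        -1.71040516e-01],
       [ 0.00000000e+00,  0.00000000e+00,  0.00000000e+00,
         1.00000000e+00]])}
```

View pics/scene0.png

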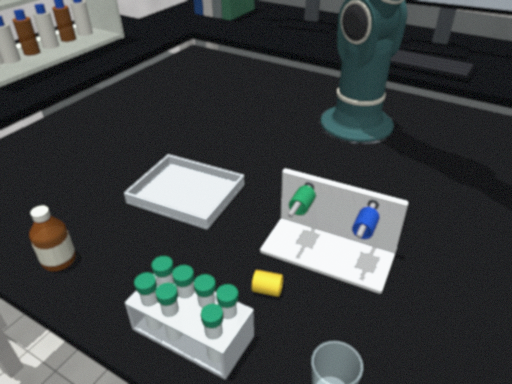

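View pics/top0.png

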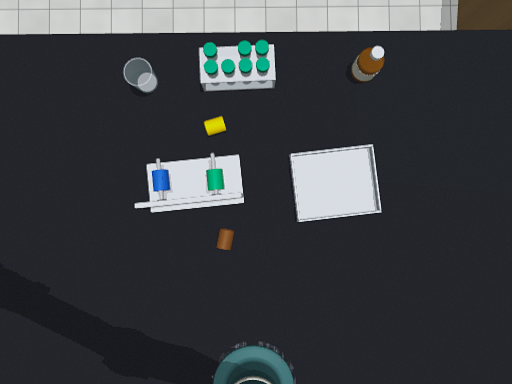

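The pictures show these sleeve-like things in the top view: green on a peg (215,180), blue on a peg (160,180), yellow lying loose (215,126), brown lying loose (225,239). There are also green rack caps around (235,57). The green one on the peg at (215,180), scene (302,199), fits. I'll confirm it in a crop and measure it.

```bash
python3 - <<'E'
from h import *
T=np.load('pics/top0.npz');S=np.load('pics/scene0.npz')
a=cv2.resize(T['im'][140:260,125:255],None,fx=4,fy=4,interpolation=cv2.INTER_CUBIC)
save('crop_top.png',a); save('crop_scene.png',S['im'],(250,160,420,290),4)
for n,D in(('top',T),('scene',S)):
    info=bot.camera_info(n);im=D['im'].astype(int);d=D['d']
    V,U=np.mgrid[:384,:512];W=world(info,U,V,d);ok=d>0
    r,g,b=im[...,0],im[...,1],im[...,2]
    print(n,'table z',np.median(W[...,2][ok&(im.sum(2)<90)]))
    if n=='top': box=(U>125)&(U<255)&(V>145)&(V<215)
    else: box=(U>255)&(U<410)&(V>165)&(V<290)
    for nm,m in(('green',(g>r+40)&(g>b+20)),('blue',(b>r+50)&(b>g+50))):
        m=m&box&ok;P=W[m];
        print(nm,m.sum(),'mean',P.mean(0).round(4),'min',np.percentile(P,3,0).round(4),'max',np.percentile(P,97,0).round(4))
        Q=P[:,:2]-P[:,:2].mean(0);w,v=np.linalg.eigh(Q.T@Q);print(' axis',np.degrees(np.arctan2(*v[::-1,1])).round(1))
    if n=='top':
        wh=(im.min(2)>120)&ok
        # base plate, panel, tray
        for nm,m in(('base',wh&box&(abs(W[...,2]-.012)<.006)),('panel',wh&(U<260)&(V>150)&(V<215)&(abs(W[...,2]-.14)<.012)),('tray',ok&(im.min(2)>90)&(U>280)&(U<390)&(V>140)&(V<230)),):
            P=W[m][:,:2].astype(np.float32);print(nm,len(P),cv2.minAreaRect(P*1000),'z',np.percentile(W[m][:,2],[5,50,95]).round(4))
E
```

```text
top table z 3.454952276293888e-05
green 326 mean [0.542 0.086 0.127] min [0.5186 0.0691 0.1182] max [0.5656 0.1048 0.1328]
 axis -171.2
blue 334 mean [0.5416 0.2147 0.1263] min [0.5176 0.1985 0.1171] max [0.5646 0.2333 0.1328]
 axis -168.9
base 3096 ((537.8782348632812, 152.02330017089844), (129.61636352539062, 249.74407958984375), 5.368085861206055) z [0.0093 0.0122 0.015 ]
panel 568 ((528.456787109375, 149.841552734375), (85.15564727783203, 247.7970733642578), 4.6612138748168945) z [0.1362 0.1396 0.142 ]
tray 5757 ((536.7696533203125, -226.0878448486328), (187.81170654296875, 231.08262634277344), 6.1034650802612305) z [0.0021 0.0054 0.0297]
scene table z -0.002713394994910079
green 459 mean [0.5466 0.0905 0.1191] min [0.5097 0.0707 0.0948] max [0.5679 0.1067 0.1295]
 axis -169.5
blue 507 mean [0.5472 0.2193 0.1203] min [0.5182 0.2016 0.0962] max [0.5669 0.2357 0.13  ]
 axis -175.3
```

View pics/crop_top.png

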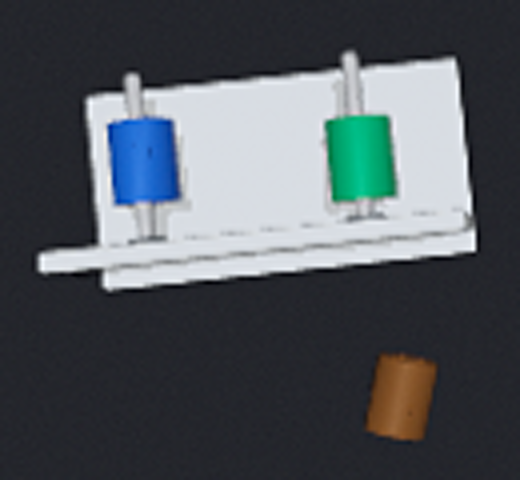

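View pics/crop_scene.png

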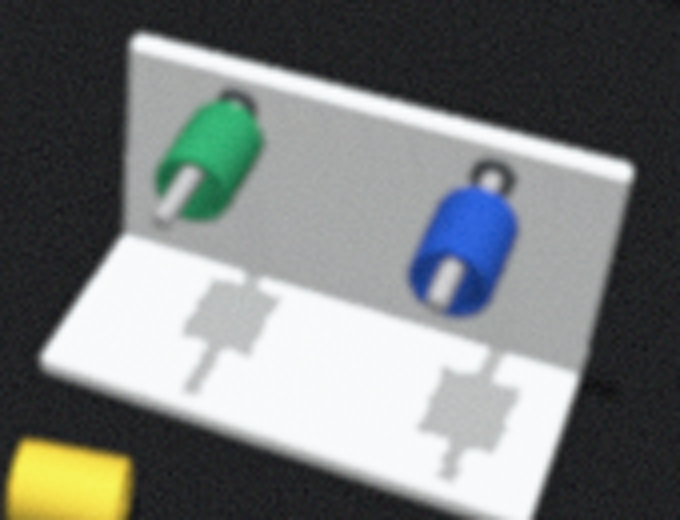

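Both crops confirm it: the green sleeve hangs on the right-hand peg in the top view, with the peg poking out of its far end and only the plain stand around it. The stand is turned by about 5.4°. The green sleeve is at about (0.542, 0.087) and the tray centre at about (0.537, -0.226). Next I'll move above the sleeve with the jaws across it, which needs a yaw of -0.551 rad.

Emit:
arm_command(plan=[[-30, -22, 0, -0.1], [-80, -60, 0, -0.25], [-135, -100, 0, -0.4], [-190, -141, 0, -0.551], [-245, -182, 0, -0.551], [-300, -223, 0, -0.551], [-355, -264, 0, -0.551], [-405, -301, 0, -0.551], [-438, -325, 0, -0.551], [-448, -332, 0, -0.551]], grip=0)

```text
time: 1.35
eef_pos: [0.5435, 0.0829, 0.2144]
eef_rot: [[-0.996, -0.088, 0.0], [-0.088, 0.996, -0.002], [0.0, -0.002, -1.0]]
wrist_force: [-1.4, 1.2, 0.2]
opening: 0.0921
```

Emit:
arm_command(plan=[[0, 0, 0, 0], [0, 0, 0, 0]])

```text
time: 1.6
eef_pos: [0.5416, 0.0893, 0.2143]
eef_rot: [[-0.995, -0.096, -0.001], [-0.096, 0.995, 0.001], [0.001, 0.001, -1.0]]
wrist_force: [-0.9, 0.6, 0.3]
opening: 0.0917
```

```bash
cat > w.py <<'E'
from h import *
import sys
def wrist(name):
    s=bot.get_state();im,d=bot.get_image('wrist');save(name,im)
    i=bot.camera_info('wrist');T=np.eye(4);T[:3,:3]=s['eef_rot'];T[:3,3]=s['eef_pos']
    C=T@i['hand_eye'];i['camera_from_world']=np.linalg.inv(C)
    V,U=np.mgrid[:384,:512];W=world(i,U,V,d);return s,im.astype(int),d,W
E
python3 - <<'E'
from w import *
s,im,d,W=wrist('w1.png');np.savez('pics/w1.npz',im=im,d=d,W=W)
print(s['time'],s['eef_pos'],s['eef_rot'].round(4),s['wrist_force'])
r,g,b=im[...,0],im[...,1],im[...,2]
m=(g>r+40)&(g>b+20)&(d>0)&(W[...,2]>.08);P=W[m]
print(len(P),P.mean(0),np.percentile(P,[2,50,98],0).round(4))
Q=P[P[:,2]>.12][:,:2];print(Q.mean(0),cv2.minAreaRect((Q*1000).astype(np.float32)))
E
```

```text
1.6 [0.54156256 0.08929709 0.2142771 ] [[-9.954e-01 -9.590e-02 -9.000e-04]
 [-9.590e-02  9.954e-01  6.000e-04]
 [ 9.000e-04  7.000e-04 -1.000e+00]] [-0.91708873  0.57891164  0.30657501]
1878 [0.53943165 0.08502618 0.12680611] [[0.5165 0.0668 0.1011]
 [0.5389 0.0853 0.1291]
 [0.5652 0.1032 0.1324]]
[0.54069622 0.08476039] ((543.6240844726562, 84.95604705810547), (53.83417510986328, 36.445194244384766), 4.934712886810303)
```

View pics/w1.png

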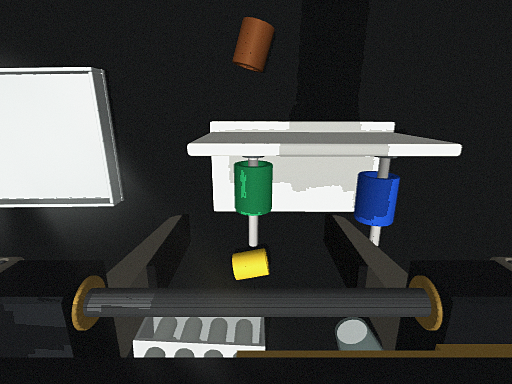

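The wrist view shows the green sleeve at (253,188), between the open fingers. Its centre measures (0.5415, 0.0855), so I'll shift -3 mm and go down to TCP z 0.096. That keeps the finger tips off the tray floor later.

Emit:
arm_command(plan=[[0, -3, 25, 0], [0, -3, 55, 0], [0, -3, 85, 0], [0, -3, 108, 0], [0, -3, 118, 0], [0, -3, 118, 0], [0, -3, 118, 0]])

```text
time: 2.52
eef_pos: [0.5432, 0.0853, 0.0975]
eef_rot: [[-0.996, -0.095, 0.002], [-0.095, 0.996, 0.0], [-0.002, 0.0, -1.0]]
wrist_force: [-0.3, -0.2, -0.7]
opening: 0.092
```

Emit:
arm_command(plan=[[0, 0, 0, 0], [0, 0, 0, 0], [0, 0, 0, 0], [0, 0, 0, 0], [0, 0, 0, 0], [0, 0, 0, 0], [0, 0, 0, 0], [0, 0, 0, 0]], grip=255, grip_force=12)

```text
time: 3.52
eef_pos: [0.5426, 0.0847, 0.0966]
eef_rot: [[-0.996, -0.094, 0.0], [-0.094, 0.996, -0.0], [-0.0, -0.0, -1.0]]
wrist_force: [0.1, 1.1, -0.7]
opening: 0.04
```

```bash
python3 - <<'E'
from w import *
s,im,d,W=wrist('w2.png');print(s['time'],s['eef_pos'],s['wrist_force'],s['opening'])
E
```

```text
3.525 [0.54261071 0.08473417 0.09656349] [ 0.12291723  1.06999072 -0.65481424] 0.04002980788357164
```

View pics/w2.png

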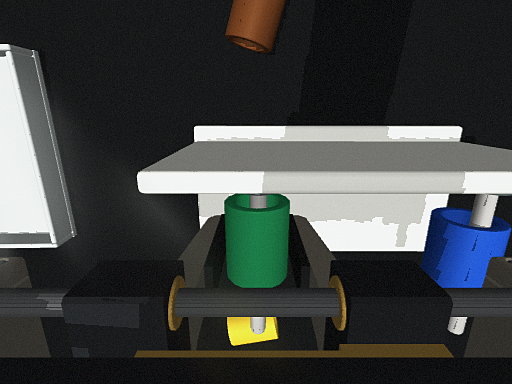

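The opening is 40.0 mm and the sleeve sits between the pads. I'll lift 8 mm to centre the bore on the peg, then slide out 110 mm along tool -x.

Emit:
arm_command(plan=[[0, 0, -4, 0], [0, 0, -8, 0], [0, 0, -8, 0], [-8, 0, -8, 0], [-20, 0, -8, 0], [-35, 0, -8, 0], [-50, 0, -8, 0], [-50, 0, -8, 0]])

```text
time: 4.58
eef_pos: [0.5937, 0.0895, 0.1043]
eef_rot: [[-0.996, -0.094, 0.001], [-0.094, 0.996, -0.0], [-0.001, -0.0, -1.0]]
wrist_force: [-0.8, 0.7, -0.9]
opening: 0.0403
```

Emit:
arm_command(plan=[[-15, 0, 0, 0], [-30, 0, 0, 0], [-45, 0, 0, 0], [-58, 0, 0, 0], [-60, 0, 0, 0], [-60, 0, 0, 0]])

```text
time: 5.32
eef_pos: [0.6516, 0.095, 0.1044]
eef_rot: [[-0.996, -0.094, -0.001], [-0.094, 0.996, -0.0], [0.001, -0.0, -1.0]]
wrist_force: [-0.1, 0.3, -1.1]
opening: 0.0406
```

```bash
python3 - <<'E'
from w import *
s,im,d,W=wrist('w3.png');print(s['time'],s['eef_pos'],s['eef_rot'].round(3),s['wrist_force'],s['opening'])
E
```

```text
5.325 [0.65164279 0.09503753 0.1043702 ] [[-0.996 -0.094 -0.001]
 [-0.094  0.996 -0.   ]
 [ 0.001 -0.    -1.   ]] [-0.13893292  0.28460429 -1.06247098] 0.04056783737138074
```

View pics/w3.png

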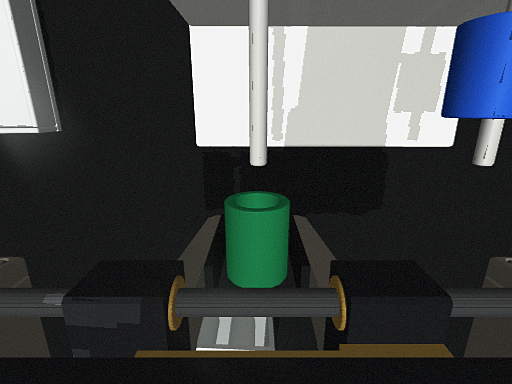

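The sleeve is clear: the peg tip at (258,165) has a gap to the sleeve rim at row 192. Next I'll lift 60 mm and carry it over the tray.

Emit:
arm_command(plan=[[0, 0, -30, 0], [0, 0, -60, 0], [12, -26, -60, 0], [33, -71, -60, 0], [56, -120, -60, 0], [80, -171, -60, 0], [104, -223, -60, 0], [126, -270, -60, 0], [140, -300, -60, 0], [144, -309, -60, 0]])

```text
time: 6.62
eef_pos: [0.5364, -0.2282, 0.1648]
eef_rot: [[-0.996, -0.09, -0.0], [-0.09, 0.996, -0.0], [0.0, -0.0, -1.0]]
wrist_force: [0.4, -0.2, -0.1]
opening: 0.04
```

Emit:
arm_command(plan=[[0, 0, 0, 0], [0, 0, 0, 0]])

```text
time: 6.88
eef_pos: [0.5386, -0.2239, 0.1645]
eef_rot: [[-0.995, -0.097, 0.0], [-0.097, 0.995, 0.001], [-0.0, 0.001, -1.0]]
wrist_force: [0.3, 0.3, -0.5]
opening: 0.0399
```

```bash
python3 - <<'E'
from w import *
s,im,d,W=wrist('w4.png');print(s['time'],s['eef_pos'],s['wrist_force'],s['opening'])
im,d=bot.get_image('top');save('top4.png',im)
E
```

```text
6.875 [ 0.53861268 -0.22387638  0.16453037] [ 0.32990475  0.32425041 -0.54147455] 0.03990097682281553
```

View pics/w4.png

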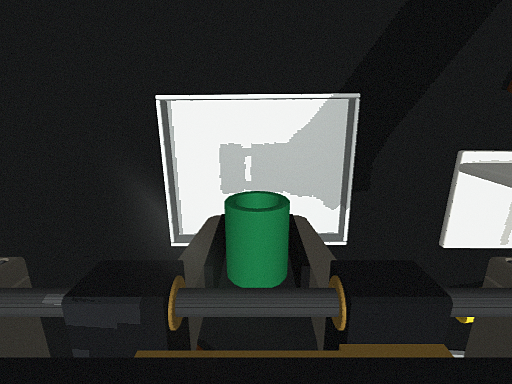

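View pics/top4.png

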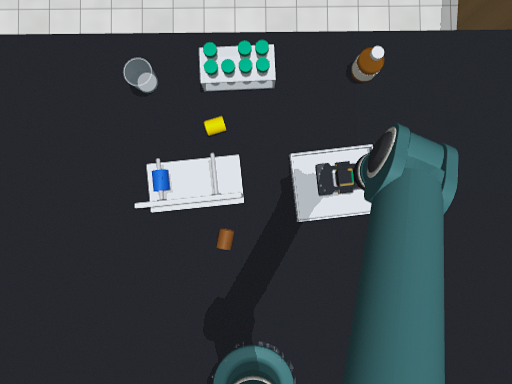

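The gripper is over the tray centre, green still held. The blue sleeve is unchanged at (160,180). I'll lower most of the way first.

Emit:
arm_command(plan=[[0, 0, 25, 0], [0, 0, 55, 0], [0, 0, 85, 0], [0, 0, 110, 0], [0, 0, 130, 0], [0, 0, 143, 0], [0, 0, 148, 0], [0, 0, 148, 0], [0, 0, 148, 0]])

```text
time: 8.1
eef_pos: [0.5384, -0.2263, 0.0173]
eef_rot: [[-0.996, -0.094, 0.001], [-0.094, 0.996, -0.0], [-0.001, -0.001, -1.0]]
wrist_force: [1.0, 0.1, -0.0]
opening: 0.0399
```

Emit:
arm_command(plan=[[0, 0, 2, 0], [0, 0, 4, 0], [0, 0, 5, 0], [0, 0, 5, 0]])

```text
time: 8.6
eef_pos: [0.5377, -0.226, 0.0115]
eef_rot: [[-0.996, -0.094, -0.0], [-0.094, 0.996, 0.0], [0.0, 0.0, -1.0]]
wrist_force: [0.2, -0.0, 0.6]
opening: 0.04
```

Emit:
arm_command(plan=[[0, 0, 1, 0], [0, 0, 1, 0], [0, 0, 1, 0]])

```text
time: 8.98
eef_pos: [0.5378, -0.2261, 0.0106]
eef_rot: [[-0.996, -0.094, 0.0], [-0.094, 0.996, -0.0], [-0.0, -0.0, -1.0]]
wrist_force: [0.2, 0.2, -0.2]
opening: 0.0401
```

Emit:
arm_command(plan=[[0, 0, 0, 0], [0, 0, 0, 0], [0, 0, 0, 0], [0, 0, 0, 0], [0, 0, 0, 0], [0, 0, 0, 0]], grip=60)

```text
time: 9.72
eef_pos: [0.5378, -0.226, 0.0106]
eef_rot: [[-0.996, -0.094, 0.0], [-0.094, 0.996, 0.0], [-0.0, 0.0, -1.0]]
wrist_force: [0.5, -0.3, 0.1]
opening: 0.0705
```

Emit:
arm_command(plan=[[0, 0, -10, 0], [0, 0, -30, 0], [0, 0, -60, 0], [0, 0, -100, 0], [0, 0, -140, 0], [0, 0, -170, 0], [0, 0, -170, 0], [0, 0, -170, 0]])

```text
time: 10.72
eef_pos: [0.5375, -0.2259, 0.1809]
eef_rot: [[-0.996, -0.094, 0.0], [-0.094, 0.996, 0.0], [-0.0, 0.0, -1.0]]
wrist_force: [-0.1, 0.7, -0.3]
opening: 0.0702
```

```bash
python3 - <<'E'
from w import *
s,im,d,W=wrist('w5.png');print(s['time'],s['eef_pos'],s['wrist_force'],s['opening'])
r,g,b=im[...,0],im[...,1],im[...,2]
V,U=np.mgrid[:384,:512]
m=(g>r+40)&(g>b+20)&(d>0)&(V<280);P=W[m];print(len(P),np.percentile(P,[2,50,98],0).round(4))
im,d=bot.get_image('top');save('top5.png',im,(120,130,400,270),2.5)
r,g,b=im.astype(int).transpose(2,0,1)
W=world(bot.camera_info('top'),U,V,d)
m=(b>r+50)&(b>g+50)&(U>125)&(U<200)&(V>145)&(V<215);print('blue',W[m].mean(0))
E
```

```text
10.725 [ 0.53747977 -0.22585081  0.18085917] [-0.08975667  0.68378746 -0.29767012] 0.07022837237124258
1399 [[ 0.5121 -0.2454  0.0123]
 [ 0.5342 -0.2268  0.0424]
 [ 0.5608 -0.208   0.046 ]]
blue [0.54146755 0.21403352 0.1286618 ]
```

View pics/w5.png

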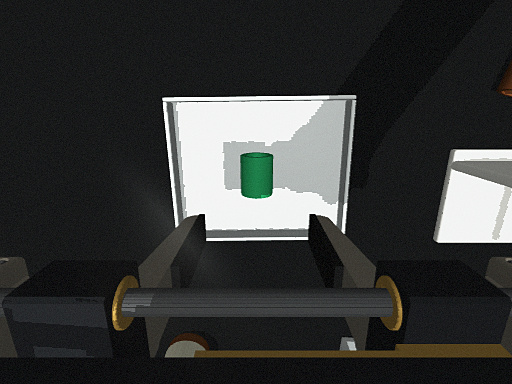

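View pics/top5.png

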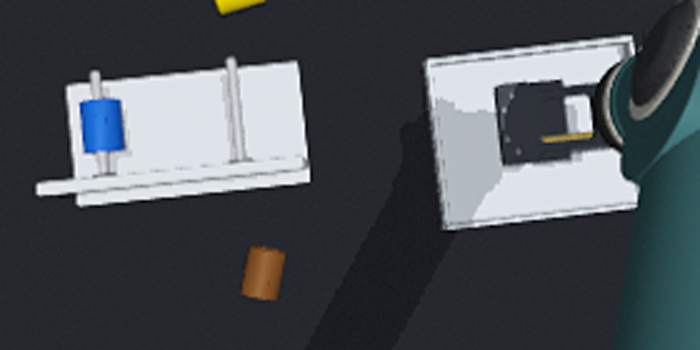

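The wrist view shows the sleeve lying in the middle of the tray at (257,175), with its top at about 45 mm. The blue sleeve has not moved. I'll check that the green one is at rest before handing in.

Emit:
arm_command(plan=[[0, 0, 0, 0], [0, 0, 0, 0], [0, 0, 0, 0], [0, 0, 0, 0]])

```text
time: 11.32
eef_pos: [0.5378, -0.2261, 0.1804]
eef_rot: [[-0.996, -0.094, -0.0], [-0.094, 0.996, 0.0], [0.0, 0.0, -1.0]]
wrist_force: [-0.2, 0.4, -0.3]
opening: 0.0704
```

```bash
python3 - <<'E'
from w import *
s,im,d,W=wrist('w6.png')
r,g,b=im[...,0],im[...,1],im[...,2]
V,U=np.mgrid[:384,:512]
m=(g>r+40)&(g>b+20)&(d>0)&(V<280);P=W[m];q=np.percentile(P,[2,50,98],0).round(4);print(s['time'],len(P),q)
if abs(q[1,0]-.5342)<.004 and abs(q[1,1]+.2268)<.004: print('close',bot.close_job())
E
```

```text
11.325 1390 [[ 0.5122 -0.2455  0.0121]
 [ 0.534  -0.2268  0.0423]
 [ 0.5606 -0.2081  0.046 ]]
the job is handed in; nothing more can be done
close None
```

The green sleeve is off its peg and lying in the tray. I gripped it from above, lifted it 8 mm to clear the peg and slid it 110 mm off the open end. Then I carried it down to the tray floor, let go there and backed the arm away. The job was handed in at about 11.3 s of the 42 s allowed.

- **Green sleeve:** it lies near the tray centre at about (0.536, -0.227), with its top about 45 mm above the table, as expected for a sleeve on the floor. It moved no more than 0.2 mm between two looks 0.6 s apart, so it is at rest.
- **Blue sleeve:** it still hangs on its peg; its measured position differs from the start by about 1 to 2 mm, which is within camera error.
- **Robot:** the gripper is clear, about 150 mm above the tray floor, and the last wrist force readings were under 1 N. No check failed or disagreed.
- **Floor contact before release:** the wrist force never showed a clear touch as I lowered the sleeve. I set the final height from the measured grip, so it may have been up to about 1 mm off the floor when released.

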